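# Put the green chopping board away under the stand's sprung wire

## Robot

A 7-joint arm with a two-finger parallel gripper is mounted at the origin on a cart in front of the work surface, level with it; the furniture and walls round the work are solid. World frame = base frame: x ahead of the robot, y to its left, z up, the work surface at z = 0. Lengths are in m, angles in rad, forces in N, time in s.
With the tool pointing down it reaches from about 0.4 to 0.85 m from the base axis. Payload 10.4 kg.
Tool frame: the origin (TCP) lies midway between the tips of the shut fingers; the grasp point (between the pads) lies 19 mm behind it (manip.grasp_offset is the distance from the TCP to the grasp point, in m); z points along the fingers, y is the line along which they close (so a half turn about z gives the same grasp; the last joint's range is limited). The gripper opens to 85 mm and grips with 20 to 120 N. Pads are 22 mm wide; open, the fingers measure 114 mm over their backs; the gripper's body (76 mm by 85 mm) begins 54 mm behind the grasp point. The pads swing forward as they close: fully open they stand 13 mm farther back than shut.
Start: joints at [-1.247, 0.332, -0.065, 1.46, 0.022, 1.35, -0.088], TCP at [0.212, 0.588, 0.231] pointing down, gripper open.
Joint ranges: [-2.6, 2.6], [-0.5, 2.12], [-1.47, 1.34], [0.16, 2.42], [-1.27, 4.41], [0.06, 2.06], [-2.6, 2.6]. Speed limits (rad/s): [2.22, 2.22, 2.79, 2.79, 3.14, 3.14, 3.14].

## Interface

Orientations are given as a unit quaternion [x, y, z, w].
In Python, from workcell import manip, camrig gives the robot as it stands (manip), with the cameras (camrig).
- The arm moves only by the tool move_tool, called after "Emit:" in YAML: its name, and indented under it one key for each argument. Schema: {"type":"object","properties":{"deltas":{"type":"array","items":{"type":"array","items":{"type":"number"},"minItems":7,"maxItems":7},"minItems":1,"maxItems":20},"grip_n":{"type":"number"},"only":{"type":"string"},"quiet":{"type":"boolean"},"lines":{"type":"string"}},"required":["deltas"],"additionalProperties":false}. deltas is a list of rows, 1 to 20 of them, each of 7 numbers: a rotation vector rx, ry, rz in fractions of the full range, 1 being pi rad, then dx, dy, dz in a scale on which 1.0 is 0.4 m, then the opening from 0.0 (shut) to 1.0 (fully open); each row is the pose to reach, as a shift and turn from the pose commanded when the call began, along the tool's axes at that moment; what a row does not reach only later rows make up. A row lasts 1/8 s, in which the tool goes at most 0.0625 m and 0.188 rad, less where a joint would pass 70% of its speed; a pose out of reach is approached as far as the arm can. The fingers move at their own pace and stop on an object; grip_n is the grip in N (left out, the last holds). Time passes only in rows, so rows that do not move let the fingers close. The tool returns the time, the measured TCP pose, the force, the opening and the grip force at its end. only (a regular expression) keeps the lines of the reply that match it, lines (a string "A,B") keeps lines A to B, and quiet returns only ok. No shift or turn number may pass 1 either way. Input that does not fit is refused with a message, and nothing moves.
- manip.get_obs(): the state, without advancing time (a new reading comes with each control period).
- camrig.camera(name): name is "side" or "top" or "wrist"; returns the picture (480x640x3 uint8, blue, green, red); there is no depth.
- camrig.calibration(name): a dict with "fx", "fy", "cx", "cy" (pixels), "world_from_camera" (4x4, takes a point from camera to world coordinates); the wrist camera has in their place "tool_from_camera" (4x4, takes a point from camera to tool coordinates, whose origin is the TCP and whose axes are the flange's). Camera axes: x right, y up, looking along -z (the intrinsics and any distortion apply to the point x, -y, -z); pixel columns grow to the right and rows downward; lengths in m; the calibration is good to about 2 mm. A picture is of the moment at which its call begins: read the wrist's pose just before it. calibration takes no time and is no camera call.
- manip.hand_in(): hands the job in; it is judged then, once.
The state is a dict: "clock": time; "joint_pos": joint angles; "joint_velocities": joint speeds; "tau": joint torques, N m; "position": TCP position; "ee_rot": TCP orientation; "ft_force": force on the tool from outside, world axes, zero at the start; "torque": the same for the moment, N m; "grip_width": opening from 0.0 (shut) to 1.0 (fully open); "grasp_force": force on a finger pad.
Only numpy, scipy, OpenCV 4.12 (cv2) and the standard library are available. Lean on these libraries where they do the work, as an engineer would, in place of code of your own. Each camera call takes 0.05 s, during which the arm holds its last target. There are 200 camera calls.

## Task

Put the clean green chopping board away: lift it out of the drainer and slide it, tab up, down into the leaning board stand, in front of the red and blue boards and behind the sprung wire, until its lower edge is fully down on the ledge, flat against the blue board and in line with it, held by the wire. Do not let it drop, leave the red and blue boards in their places, the wooden board in the drainer, and the mug, cup and soap bottle where they stand.

Things in the scene. Friction and masses are not known exactly. Their poses are not given: they have to be found in the camera images.
- board_green: Green plastic index-tab chopping board to put away, about 0.2 kg: 180 mm long, 10 mm thick, 100 mm high, plus the tab. It stands on its long edge in a drainer slot, upright or leaning a few degrees. Origin: middle of its lower edge, mid-thickness; x through the thickness, y along the length, z up to the tab. Both faces are alike.
- board_green_tab (a point): Middle of the top of the green board's tab, 135 mm above the lower edge. The tab is 52 mm wide (y), 10 mm thick (x), rises 35 mm above the middle of the board's upper edge, and is the place to grip.
- board_blue: Blue board of the same size, leaning in the stand in front of the red one; its 52 mm wide tab is 62 mm off the middle, to -y, so behind the green board's middle tab there is free space above 100 mm up the backrest. Origin: middle of its lower edge. Its own axes are the stand base's (z upright), not tilted with the board.
- board_red: Red board of the same size, leaning on the stand's backrest behind the blue one; its tab is 62 mm off the middle, to +y. Origin and axes as for the blue board.
- board_wood: Small dark wooden board without a tab, 170 mm long, 12 mm thick, 85 mm high, standing in another slot of the drainer, 76 mm from the green one; it stays there. Origin: middle of its lower edge; x through its thickness, z up.
- stand: Pale wooden stand, fixed, about 150 mm deep, 200 mm wide. Origin on the worktop under the corner of ledge and backrest; its front looks along its -x, it leans back toward +x, z up.
- stand_back: The stand's fixed ledge and backrest, reclined 0.524 rad (30 degrees). Origin: middle of their inner corner, 36 mm above the worktop. z runs up the backrest (88 mm), -x out along the ledge (60 mm deep), y along it (200 mm). Red and blue fill x 0 to -20 mm; green belongs at x -25 (mid-thickness), y 0, lower edge at z 0, axes parallel to these or turned half round z.
- stand_wire: Sprung steel wire bail, 216 mm wide, hinged along y on the ends of the ledge (origin: x -20, z -5 mm of stand_back), its legs 15 mm clear of the boards' ends. It lies on the blue board and presses with about 2.7 N (4 N with a third board). A board slid down 2 to 5 mm off the blue one's face enters its flare and pushes it open; with friction that takes 2 to 8 N.
- wire_bar (a point): Middle of the wire's black rubber-sleeved bar (8 mm thick, right across the boards), which presses on them 46 mm up from the ledge.
- wire_tip (a point): Middle of the upper rod (8 mm thick, 100 mm wide) of the wire's outward flared lip: at the start x about -42, z about 76 mm in stand_back, so the mouth between it and the blue board is 18 mm wide.
- drainer: White drip tray with a wire rack, fixed, 176 mm by 214 mm; slots 15 mm wide run along its y axis between wire hoops that reach 72 mm above the worktop. Boards stand on its wires 24 mm above the worktop. Origin: middle of its underside.
- mug_b: Brown and white mug, 90 mm wide without its handle, 105 mm high, standing right of the stand; bystander. Origin: middle of its underside.
- teal_cup: Teal glass cup, 67 mm wide, 66 mm high, behind the work; bystander. Origin: middle of its underside.
- dish_soap: Soap bottle, 231 mm high, behind the drainer; bystander. Origin: middle of its underside.

How it is judged:
At the end, for the whole second after the job is handed in: Green board tab up and at rest before the blue one: lower edge within 7 mm of the ledge, 20 mm of its middle, parallel to the backrest within 0.1 rad (0.14 in turn), pressed by the wire. Red and blue in place (7 mm in height, 25 mm sideways); wooden board within 30 mm of its start, upright (x of board_green in the frame of stand_back between -0.033 and -0.019 m and y of board_green in the frame of stand_back between -0.02 and 0.02 m and z of board_green in the frame of stand_back between -0.007 and 0.007 m and angle between the z axis of board_green and the z axis of stand_back, either way round below 0.1 rad and angle between the x axis of board_green and the x axis of stand_back, either way round below 0.14 rad and contact force between stand_wire and board_green above 0.8 N and linear speed of board_green below 0.02 m/s and x of board_blue in the frame of stand_back between -0.023 and -0.01 m and y of board_blue in the frame of stand_back between -0.025 and 0.025 m and z of board_blue in the frame of stand_back between -0.007 and 0.007 m and x of board_red in the frame of stand_back between -0.013 and 0 m and y of board_red in the frame of stand_back between -0.025 and 0.025 m and z of board_red in the frame of stand_back between -0.007 and 0.007 m and distance of board_wood from where it was at the start of the episode below 0.03 m and angle between board_wood's own z axis and vertical below 0.2 rad); the robot touches nothing.
It fails at once if the green board is let fall (faster than 0.6 m/s while the fingers do not hold it) (linear speed of board_green above 0.6 m/s and not (contact force between the fingers and board_green above 0.3 N)).
It fails at once if the mug, cup or soap bottle is pushed more than 30 mm or tipped (distance of any of mug_b, teal_cup, dish_soap from where it was at the start of the episode above 0.03 m or angle between any of mug_b, teal_cup, dish_soap's own z axis and vertical above 0.3 rad).
It also fails if it takes over 42 s, if anything falls off the work surface, if the arm or the gripper's body presses on something with over 40 N, if the wrist force passes 120 N, or if a joint passes its speed limit or range.

## Working session

There is one attempt and no reset: what is moved stays moved. The work goes in short steps, Python scripts to look and compute and a tool call to move; the robot and the scene stay as the last step left them, time stands still between calls to the robot, and variables do not carry over. Pictures are saved under pics/ and viewed, at most 10 in all, crops included, and the job is handed in when it is done.

```bash
ls; mkdir -p pics; python3 - <<'E'
from workcell import manip, camrig
import cv2,numpy as np
np.set_printoptions(precision=4,suppress=True)
o=manip.get_obs();print(o['position'],o['ee_rot'],o['clock'],manip.grasp_offset)
for n in("side","top"):
    cv2.imwrite(f"pics/{n}0.png",camrig.camera(n));print(n,camrig.calibration(n))
print(camrig.calibration("wrist"))
E
```

```text
pics
workcell.py
[0.2123 0.5875 0.2305] [ 0.1725  0.985  -0.0007 -0.0001] 0.0 0.0187
side {'fx': 514.202613555337, 'fy': 514.202613555337, 'cx': 313.34902224295627, 'cy': 246.7389464423409, 'world_from_camera': array([[ 0.2257,  0.8449, -0.4849, -0.2651],
       [-0.9742,  0.1958, -0.1124, -0.2161],
       [-0.    ,  0.4978,  0.8673,  1.5677],
       [ 0.    ,  0.    ,  0.    ,  1.    ]])}
top {'fx': 453.5954629996412, 'fy': 453.5954629996412, 'cx': 321.7066850842734, 'cy': 235.7402043898765, 'world_from_camera': array([[-0.0202,  0.9845, -0.1744,  0.3082],
       [-0.9998, -0.0183,  0.0125, -0.0173],
       [ 0.0091,  0.1746,  0.9846,  1.4498],
       [ 0.    ,  0.    ,  0.    ,  1.    ]])}
{'fx': 385.5882986321958, 'fy': 385.5882986321958, 'cx': 313.6655837929205, 'cy': 246.07809761118222, 'tool_from_camera': array([[ 0.0006,  0.9648,  0.263 ,  0.0654],
       [ 1.    , -0.0004, -0.0008, -0.0011],
       [-0.0007,  0.263 , -0.9648, -0.1431],
       [ 0.    ,  0.    ,  0.    ,  1.    ]])}
```

View pics/top0.png

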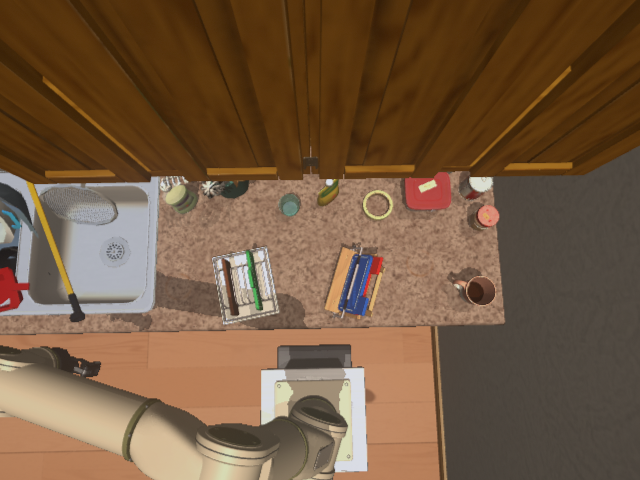

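View pics/side0.png

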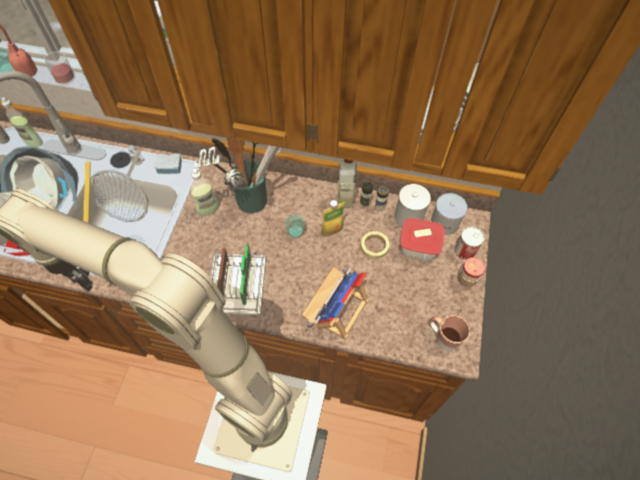

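The top view shows the green board at about (254,280) and the stand at about (355,282), with its front facing left (world +y). The red tab is far from the robot and the blue tab near it. I'll take rough positions next.

```bash
cat > h.py <<'E'
import numpy as np,cv2
from scipy.spatial.transform import Rotation as R
from workcell import manip, camrig
np.set_printoptions(precision=4,suppress=True)
def cam(n,o=None):
    c=camrig.calibration(n)
    if n=="wrist":
        T=np.eye(4);T[:3,:3]=R.from_quat(o['ee_rot']).as_matrix();T[:3,3]=o['position']
        c['W']=T@c['tool_from_camera']
    else: c['W']=c['world_from_camera']
    return c
def ray(c,u,v):
    d=np.array([(u-c['cx'])/c['fx'],-(v-c['cy'])/c['fy'],-1.]);d=c['W'][:3,:3]@d
    return c['W'][:3,3],d/np.linalg.norm(d)
def plane(c,u,v,z):
    p,d=ray(c,u,v);return p+d*(z-p[2])/d[2]
def proj(c,P):
    q=np.linalg.inv(c['W'])@np.append(P,1);return np.array([c['cx']-c['fx']*q[0]/q[2],c['cy']+c['fy']*q[1]/q[2]])
def tri(rs):
    A=0;b=0
    for p,d in rs:
        M=np.eye(3)-np.outer(d,d);A=A+M;b=b+M@p
    return np.linalg.solve(A,b)
def mask(im,col):
    h=cv2.cvtColor(im,cv2.COLOR_BGR2HSV);lo,hi={'g':((50,120,50),(75,255,255)),'b':((105,120,40),(130,255,255)),'r':((172,140,60),(180,255,255))}[col]
    m=cv2.inRange(h,lo,hi)
    if col=='r': m|=cv2.inRange(h,(0,190,90),(3,255,255))
    return m
def blob(im,col):
    n,l,s,c=cv2.connectedComponentsWithStats(mask(im,col));i=1+np.argsort(-s[1:,4])[:3]
    return [(s[k],c[k]) for k in i]
E
python3 - <<'E'
from h import *
for n in('top','side'):
    im=cv2.imread(f'pics/{n}0.png');c=cam(n)
    for col in 'gbr':
        for s,ce in blob(im,col): print(n,col,s,ce,plane(c,*ce,0.1))
c=cam('top')
for n,u,v,z in(('mug',480,291,.1),('cup',289,205,.06),('drTL',214,258,.07),('drTR',267,248,.07),('drBL',223,323,.07),('drBR',278,313,.07),('ledgeN',330,310,.03),('ledgeF',347,248,.05)): print(n,plane(c,u,v,z))
E
```

```text
top g [253 288   6  21  52] [255.5385 297.9615] [0.3647 0.1642 0.1   ]
top g [248 270   6  17  40] [250.4   278.125] [0.4235 0.1798 0.1   ]
top g [246 251   5  16  35] [248.3143 258.7143] [0.4816 0.1864 0.1   ]
top b [346 256  26  60 624] [359.5449 288.9952] [ 0.385  -0.1433  0.1   ]
top b [339 257  18  53  89] [347.2472 283.9213] [ 0.4007 -0.1073  0.1   ]
top b [362 255   3   1   3] [363. 255.] [ 0.4863 -0.1573  0.1   ]
top r [  0 267  29  44 655] [  9.342  288.0366] [0.4081 0.888  0.1   ]
top r [363 257  20  40 206] [373.3641 270.5243] [ 0.439  -0.1865  0.1   ]
top r [356 314   2   1   2] [356.5 314. ] [ 0.3122 -0.1319  0.1   ]
side g [242 247   6  23  41] [244.1463 257.9756] [0.4637 0.1837 0.1   ]
side g [241 275   3  18  30] [242.0333 284.2333] [0.3716 0.1627 0.1   ]
side b [326 273  30  45 149] [341.3557 298.2081] [ 0.3952 -0.1526  0.1   ]
side b [340 278   9  12  31] [343.4194 284.1613] [ 0.4441 -0.1493  0.1   ]
side b [333 291   7  10  29] [336.2069 295.4483] [ 0.4008 -0.135   0.1   ]
side r [  7 241   9   7  33] [ 10.8788 244.303 ] [0.3392 0.9485 0.1   ]
side r [ 15 254   7   1   7] [ 18. 254.] [0.3112 0.9072 0.1   ]
side r [355 276   3   4   4] [356.  277.5] [ 0.4762 -0.1836  0.1   ]
mug [ 0.372  -0.5008  0.1   ]
cup [0.6545 0.066  0.06  ]
drTL [0.4896 0.2957 0.07  ]
drTR [0.5175 0.1339 0.07  ]
drBL [0.2939 0.2648 0.07  ]
drBR [0.32   0.1008 0.07  ]
ledgeN [ 0.3262 -0.0563  0.03  ]
ledgeF [ 0.5158 -0.1133  0.05  ]
```

The rows are not in the units I measure in: shifts go in shares of 0.4 m and turns go in shares of pi rad. I convert before sending: -0.329 m is -0.8225, -0.319 m is -0.7975, -0.506 rad is -0.1611.

Emit:
move_tool:
  deltas:
    - [0, 0, 0, -0.125, -0.125, -0.25, 1]
    - [0, 0, -0.0318, -0.25, -0.25, -0.25, 1]
    - [0, 0, -0.0796, -0.35, -0.35, -0.25, 1]
    - [0, 0, -0.1273, -0.45, -0.45, -0.25, 1]
    - [0, 0, -0.1592, -0.55, -0.575, -0.25, 1]
    - [0, 0, -0.1611, -0.65, -0.675, -0.25, 1]
    - [0, 0, -0.1611, -0.75, -0.775, -0.25, 1]
    - [0, 0, -0.1611, -0.7975, -0.8225, -0.25, 1]
    - [0, 0, -0.1611, -0.7975, -0.8225, -0.25, 1]
    - [0, 0, -0.1611, -0.7975, -0.8225, -0.25, 1]
    - [0, 0, -0.1611, -0.7975, -0.8225, -0.25, 1]
    - [0, 0, -0.1611, -0.7975, -0.8225, -0.25, 1]
  grip_n: 60

```text
clock: 1.6
position: [0.4002, 0.1708, 0.3311]
ee_rot: [-0.08, 0.997, -0.0, -0.0]
ft_force: [-0.6, -0.3, 0.5]
grip_width: 0.999
grasp_force: 0.0
```

```bash
python3 - <<'E'
from h import *
o=manip.get_obs();im=camrig.camera('wrist');cv2.imwrite('pics/w1.png',im)
print(o['position'],o['ee_rot'],o['joint_pos'],o['clock'])
E
```

```text
[0.4002 0.1708 0.3311] [-0.0804  0.9968 -0.0001 -0.0001] [-0.8017 -0.1477  0.2609  1.7683  0.0382  1.5165  1.1862] 1.6
```

View pics/w1.png

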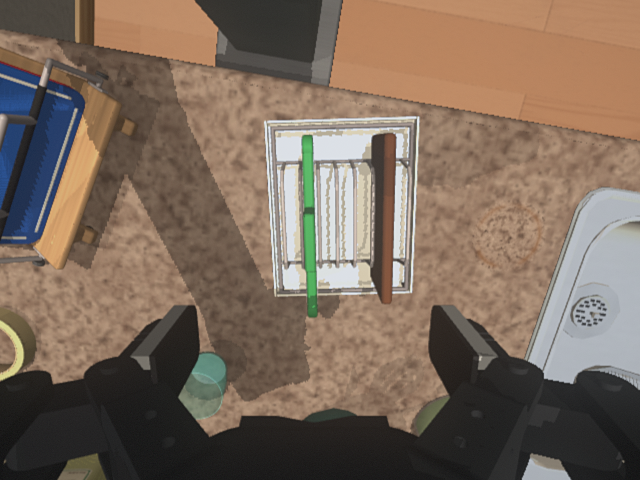

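The wrist view shows the green board from (307,136) to (312,316), its tab at roughly rows 207–270, the wooden board at x≈385, and part of the stand at left.

```bash
python3 - <<'E'
from h import *
im=cv2.imread('pics/w1.png');cv2.imwrite('pics/w1c.png',cv2.resize(im[120:330,260:360],None,fx=2.8,fy=2.8,interpolation=cv2.INTER_CUBIC))
m=mask(im,'g');m[:,:280]=0;m[:,340:]=0
h=cv2.cvtColor(im,cv2.COLOR_BGR2HSV)
for v in range(130,322,6):
    u=np.where(m[v])[0]
    if len(u): print(v,u.min(),u.max(),h[v,u.min():u.max()+1,2])
E
```

```text
136 304 311 [130 129 130 129 126 127 122 116]
142 303 311 [166 172 174 171 173 171 171 169 157]
148 303 311 [169 183 184 185 184 184 186 187 178]
154 303 311 [158 184 187 188 187 188 188 186 162]
160 303 311 [156 180 185 187 187 185 188 187 167]
166 303 312 [154 174 185 185 186 186 187 190 172 151]
172 304 312 [171 185 186 186 185 187 189 178 155]
178 304 312 [165 184 187 186 185 186 187 181 156]
184 304 312 [156 182 185 185 185 185 187 183 158]
190 304 312 [158 179 184 185 185 185 186 186 165]
196 305 312 [171 183 185 184 185 185 186 167]
202 305 313 [169 184 184 185 184 186 187 173 150]
214 305 309 [140 144 145 146 145]
220 304 313 [160 179 184 183 183 181 184 183 173 150]
226 304 313 [154 175 182 183 181 182 181 183 176 155]
232 304 313 [145 170 183 182 182 180 180 182 179 159]
238 304 314 [142 168 181 182 180 180 179 180 178 163 141]
244 305 314 [160 178 181 179 180 180 180 179 166 147]
250 305 314 [149 173 180 179 178 178 179 179 168 153]
256 305 314 [140 169 180 179 179 177 177 178 170 150]
262 305 314 [138 165 178 178 176 178 178 177 173 155]
268 306 314 [152 176 178 177 178 177 178 173 155]
274 307 315 [142 173 179 180 179 178 179 169 150]
280 307 315 [136 168 177 177 176 176 177 169 148]
286 308 315 [161 175 176 176 176 177 172 153]
292 308 315 [155 175 177 177 175 174 175 157]
```

View pics/w1c.png

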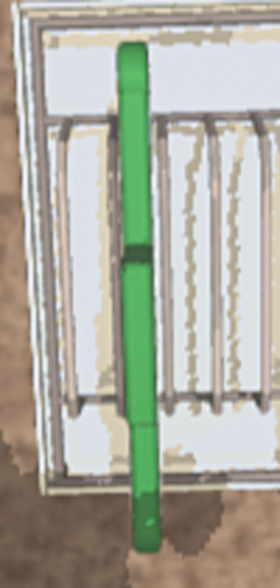

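The crop shows the tab top at rows ≈214–271, with the board's upper edge on either side of it.

```bash
python3 - <<'E'
from h import *
im=cv2.imread('pics/w1.png');m=mask(im,'g');m[:,:280]=0;m[:,340:]=0
o={'position':[0.4002,0.1708,0.3311],'ee_rot':[-0.0804,0.9968,-0.0001,-0.0001]};c=cam('wrist',o)
def line(v0,v1,z):
    P=np.array([plane(c,np.where(m[v])[0].mean(),v,z) for v in range(v0,v1)]);d=np.polyfit(P[:,0],P[:,1],1);return d
e=[]
for a,b,z in((142,204,.124),(276,300,.124),(218,268,.159)):
    d=line(a,b,z);print(np.degrees(np.arctan(d[0])),d,'y at .41',np.polyval(d,.41))
P=np.array([plane(c,np.where(m[v])[0].mean(),v,.124) for v in list(range(142,204))+list(range(276,300))]);d=np.polyfit(P[:,0],P[:,1],1);print('all',np.degrees(np.arctan(d[0])),d,np.polyval(d,.41))
print('tab ends',plane(c,308.5,214,.159),plane(c,310,271.5,.159),'board ends',plane(c,307,134.5,.124),plane(c,312,316,.124))
# blue stuff seen in the wrist: drainer rim corners
for u,v in((266,121),(418,118),(276,296),(411,292)):print(plane(c,u,v,.02))
E
```

```text
10.949637531982061 [0.1935 0.0878] y at .41 0.16713528173220166
 ** On entry to DLASCL parameter number  4 had an illegal value
 ** On entry to DLASCL parameter number  4 had an illegal value
 ** On entry to DLASCL parameter number  4 had an illegal value
 ** On entry to DLASCL parameter number  4 had an illegal value
 ** On entry to DLASCL parameter number  5 had an illegal value
 ** On entry to DLASCL parameter number  4 had an illegal value<stdin>:5: RuntimeWarning: Mean of empty slice.
  ret = ret.dtype.type(ret / rcount)
Traceback (most recent call last):
numpy.linalg.LinAlgError: SVD did not converge in Linear Least Squares
```

```bash
python3 - <<'E'
from h import *
im=cv2.imread('pics/w1.png');m=mask(im,'g');m[:,:280]=0;m[:,340:]=0
o={'position':[0.4002,0.1708,0.3311],'ee_rot':[-0.0804,0.9968,-0.0001,-0.0001]};c=cam('wrist',o)
for r,z in(((142,204),.124),((276,294),.124),((218,268),.159),((142,204,276,294),.124)):
    vs=[v for k in range(0,len(r),2) for v in range(r[k],r[k+1])]
    P=np.array([plane(c,np.where(m[v])[0].mean(),v,z) for v in vs if m[v].any()]);d=np.polyfit(P[:,0],P[:,1],1);print(np.degrees(np.arctan(d[0])),d,'y at .41',np.polyval(d,.41))
print('tab ends',plane(c,308.5,214,.159),plane(c,310,271.5,.159),'board ends',plane(c,307,134.5,.124),plane(c,312,316,.124))
for u,v in((266,121),(418,118),(276,296),(411,292)):print(plane(c,u,v,.02))
E
```

```text
10.949637531982061 [0.1935 0.0878] y at .41 0.16713528173220166
10.95568275387544 [0.1936 0.0877] y at .41 0.16701811771487313
10.862200291937734 [0.1919 0.0883] y at .41 0.1669529510489994
10.896556006404422 [0.1925 0.0882] y at .41 0.16708800115084987
tab ends [0.3936 0.164  0.159 ] [0.443  0.1732 0.159 ] board ends [0.3308 0.1523 0.124 ] [0.5006 0.1841 0.124 ]
[0.3225 0.1027 0.02  ]
[0.292  0.2703 0.02  ]
[0.5298 0.1423 0.02  ]
[0.4971 0.3098 0.02  ]
```

Green board: upright, yaw 10.9°, tab centre about (0.4175, 0.1684). Next, two wrist views of the stand while the gripper is empty.

Scaled: -0.207 m is -0.5175, -0.18 m is -0.45, 0.457 rad is 0.1455.

Emit:
move_tool:
  deltas:
    - [0, 0, 0.0477, 0.025, -0.15, 0, 1]
    - [0, 0, 0.0955, 0.05, -0.3, 0, 1]
    - [0, 0, 0.1455, 0.075, -0.45, 0, 1]
    - [0, 0, 0.1455, 0.085, -0.5175, 0, 1]
    - [0, 0, 0.1455, 0.085, -0.5175, 0, 1]
    - [0, 0, 0.1455, 0.085, -0.5175, 0, 1]
  lines: "1,3"

```text
clock: 2.4
position: [0.3999, -0.0387, 0.3313]
ee_rot: [0.148, 0.989, 0.0, -0.0]
```

```bash
python3 - <<'E'
from h import *
o=manip.get_obs();im=camrig.camera('wrist');cv2.imwrite('pics/s1.png',im);np.savez('s1.npz',position=o['position'],ee_rot=o['ee_rot']);print(o['position'],o['joint_velocities'])
E
```

```text
[ 0.3999 -0.0387  0.3313] [-0.0077  0.0043 -0.01    0.0006  0.001   0.0004  0.0021]
```

Emit:
move_tool:
  deltas:
    - [0, 0, 0, 0, -0.15, 0, 1]
    - [0, 0, 0, 0, -0.3, 0, 1]
    - [0, 0, 0, 0, -0.3, 0, 1]
    - [0, 0, 0, 0, -0.3, 0, 1]
  lines: "1,3"

```text
clock: 2.95
position: [0.3651, -0.1533, 0.3313]
ee_rot: [0.147, 0.989, 0.0, 0.0]
```

```bash
python3 - <<'E'
from h import *
o=manip.get_obs();im=camrig.camera('wrist');cv2.imwrite('pics/s2.png',im);np.savez('s2.npz',position=o['position'],ee_rot=o['ee_rot']);print(o['position'],o['joint_velocities'])
E
```

```text
[ 0.3651 -0.1533  0.3313] [-0.0093  0.0096 -0.0172  0.0026 -0.0012 -0.0006  0.0009]
```

View pics/s1.png

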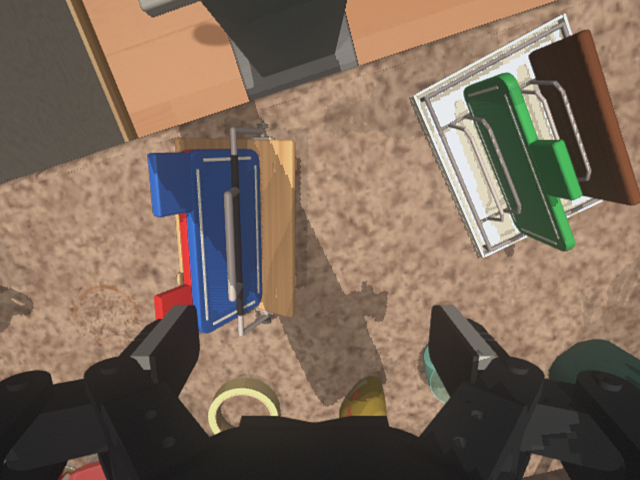

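View pics/s2.png

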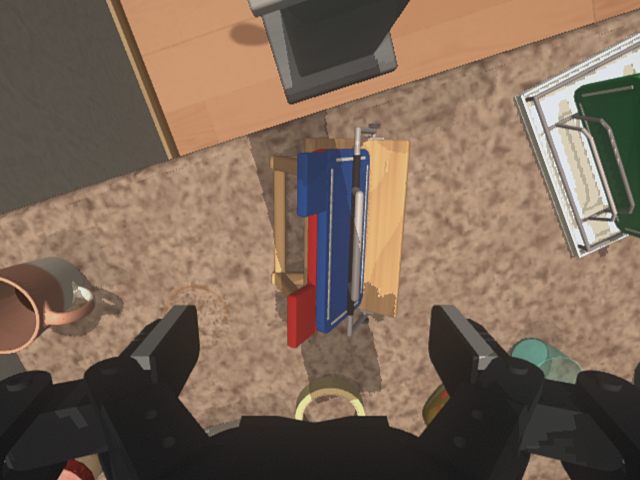

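Both views show the ledge front edge: s1 (295,141)–(292,316), s2 (410,141)–(396,318). The wire's flared rod is at s1 (232,192)–(236,300), s2 (357,192)–(354,300), and the blue tab and boards are also clear. I'll zoom in for exact corners.

```bash
python3 - <<'E'
from h import *
a=cv2.imread('pics/s1.png')[115:350,145:305];b=cv2.imread('pics/s2.png')[115:350,265:425]
z=lambda i:cv2.resize(i,None,fx=2.5,fy=2.5,interpolation=cv2.INTER_CUBIC)
cv2.imwrite('pics/zz.png',np.hstack([z(a),z(b)]))
E
```

```text
(no output)
```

View pics/zz.png

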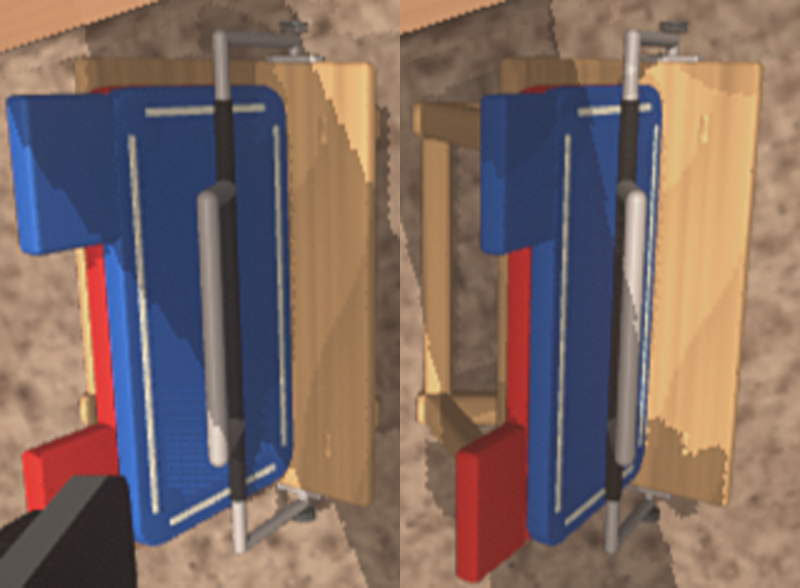

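The zoom gives the ledge front corners, blue tab front-top corners, wire rod ends and bar ends cleanly.

```bash
cat > stand.py <<'E'
from h import *
from scipy.optimize import least_squares
C=[cam('wrist',np.load(f's{i}.npz')) for i in(1,2)]
px=lambda i,X,Y:((145+X/2.5) if i==0 else 265+(X-400)/2.5,115+Y/2.5)
F={'ledgeN':((374,64),(762,66),(-60,-100,0)),'ledgeF':((372,503),(728,503),(-60,100,0)),
'tabN':((17,99),(507,97),(-20,-88,135)),'tabF':((36,250),(503,250),(-20,-36,135)),
'barN':((219,35),(631,35),(-24,-108,46)),'barF':((240,548),(611,548),(-24,108,46)),
'rodN':((208,193),(634,193),None),'rodF':((218,463),(624,463),None)}
A=np.array([[np.cos(np.pi/6),0,.5],[0,1,0],[-.5,0,np.cos(np.pi/6)]]) # base_from_back
def T(p): # back -> world rotation, origin
    yaw=p[2];return R.from_euler('z',yaw).as_matrix()@A, np.array([p[0],p[1],.036])
def res(p):
    M,t=T(p);r=[]
    for k,(a,b,m) in F.items():
        if m:
            w=t+M@np.array(m)/1000
            for i,q in enumerate((a,b)): r.append(proj(C[i],w)-px(i,*q))
    return np.ravel(r)
s=least_squares(res,[.41,-.1,-1.87],loss='soft_l1');P=s.x
if __name__=='__main__':
    print(P,np.degrees(P[2]));print(res(P).reshape(-1,4))
    M,t=T(P)
    for k,(a,b,m) in F.items():
        w=tri([ray(C[i],*px(i,*q)) for i,q in enumerate((a,b))]);print(k,w,M.T@(w-t)*1000,m)
    for n in 'xyz': print(n,M[:,'xyz'.index(n)])
    print('target edge mid',t+M@[-.025,0,0])
E
python3 stand.py
```

```text
[ 0.4081 -0.1217 -1.8777] -107.58458263817427
[[-3.5435 -1.5784 -1.4391 -2.4467]
 [-2.0127  2.228  -0.9973  2.1151]
 [ 2.3333 -1.8394 -1.1793 -1.1561]
 [ 0.9167  2.922  -0.0049  2.7894]
 [ 0.7023  0.6047  0.6321  0.5187]
 [ 0.8097 -0.8854  0.4803 -1.0194]]
ledgeN [ 0.3313 -0.0394  0.0592] [-59.4533 -98.0547  -7.5381] (-60, -100, 0)
ledgeF [ 0.5193 -0.1003  0.0613] [-59.4567  99.4939  -5.1366] (-60, 100, 0)
tabN [ 0.3102 -0.1423  0.1703] [-24.5915 -87.105  140.8779] (-20, -88, 135)
tabF [ 0.3561 -0.1579  0.1642] [-20.6774 -38.6285 136.1513] (-20, -36, 135)
barN [ 0.3038 -0.0917  0.0879] [ -23.4858 -108.5069   46.3787] (-24, -108, 46)
barF [ 0.5106 -0.1572  0.0893] [-24.164  108.3951  47.5857] (-24, 108, 46)
rodN [ 0.3576 -0.1088  0.1198] [-39.3719 -52.0421  74.0561] None
rodF [ 0.4576 -0.1405  0.1245] [-41.708   52.8069  78.1517] None
x [-0.2616 -0.8256 -0.5   ]
y [ 0.9533 -0.3021  0.    ]
z [-0.1511 -0.4766  0.866 ]
target edge mid [ 0.4146 -0.1011  0.0485]
```

The stand pose fits to within 1–2 mm. Now going above the tab, then down.

Scaled: 0.323 m is 0.8075, 0.0434 m is 0.1085, -0.485 rad is -0.1544.

Emit:
move_tool:
  deltas:
    - [0, 0, -0.0318, 0.0175, 0.1375, 0, 1]
    - [0, 0, -0.0637, 0.0375, 0.275, 0, 1]
    - [0, 0, -0.0955, 0.055, 0.4125, 0, 1]
    - [0, 0, -0.1273, 0.075, 0.55, 0.05, 1]
    - [0, 0, -0.1544, 0.09, 0.675, 0.1, 1]
    - [0, 0, -0.1544, 0.1085, 0.8075, 0.15, 1]
    - [0, 0, -0.1544, 0.1085, 0.8075, 0.2025, 1]
    - [0, 0, -0.1544, 0.1085, 0.8075, 0.2025, 1]
    - [0, 0, -0.1544, 0.1085, 0.8075, 0.3, 1]
    - [0, 0, -0.1544, 0.1085, 0.8075, 0.4, 1]
    - [0, 0, -0.1544, 0.1085, 0.8075, 0.475, 1]
    - [0, 0, -0.1544, 0.1085, 0.8075, 0.5, 1]
    - [0, 0, -0.1544, 0.1085, 0.8075, 0.5, 1]
    - [0, 0, -0.1544, 0.1085, 0.8075, 0.5, 1]

```text
clock: 4.75
position: [0.4187, 0.1675, 0.1328]
ee_rot: [-0.093, 0.996, 0.001, 0.001]
ft_force: [-0.5, -0.3, -0.3]
grip_width: 0.999
grasp_force: 0.0
```

```bash
python3 - <<'E'
from h import *
o=manip.get_obs();im=camrig.camera('wrist');cv2.imwrite('pics/g1.png',im);print(o['position'],o['ee_rot'])
E
```

```text
[0.4187 0.1675 0.1328] [-0.0935  0.9956  0.0006  0.001 ]
```

View pics/g1.png

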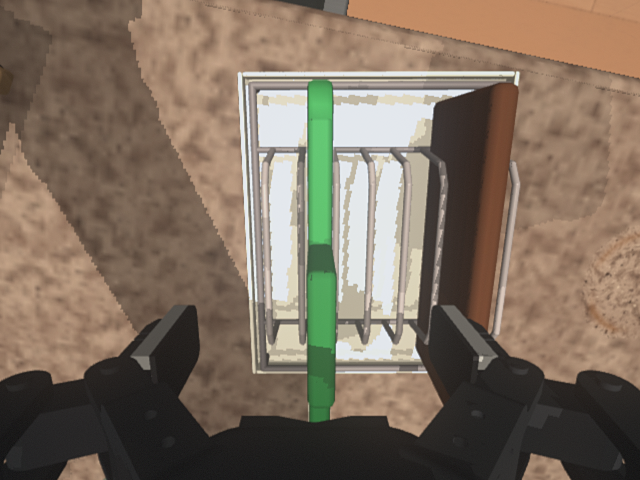

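The tab is between the open fingers, centred at u≈321, rows ≈272–408.

Scaled: 0.002 m is 0.005, 0.001 m is 0.0025.

```bash
python3 - <<'E'
from h import *
o=manip.get_obs();c=cam('wrist',o);a,b=plane(c,321,272,.159),plane(c,321.5,408,.159);print(a,b,(a+b)/2,np.linalg.norm(a-b))
print(R.from_quat(o['ee_rot']).inv().apply((a+b)/2-o['position']))
E
```

```text
[0.3932 0.1635 0.159 ] [0.4432 0.1734 0.159 ] [0.4182 0.1685 0.159 ] 0.05098119374150202
[ 0.0002  0.0011 -0.0264]
```

Emit:
move_tool:
  deltas:
    - [0, 0, 0, 0, 0.0025, 0.005, 0.6]
    - [0, 0, 0, 0, 0.0025, 0.005, 0.3]
    - [0, 0, 0, 0, 0.0025, 0.005, 0]
    - [0, 0, 0, 0, 0.0025, 0.005, 0]
    - [0, 0, 0, 0, 0.0025, 0.005, 0]
    - [0, 0, 0, 0, 0.0025, 0.005, 0]
    - [0, 0, 0, 0, 0.0025, 0.005, 0]
    - [0, 0, 0, 0, 0.0025, 0.005, 0]
  grip_n: 70

```text
clock: 5.8
position: [0.4178, 0.1681, 0.1294]
ee_rot: [-0.093, 0.996, 0.0, 0.0]
ft_force: [-0.6, 0.2, 3.2]
grip_width: 0.103
grasp_force: 68.6
```

Gripped at 68 N. Lifting straight up, then working out the approach.

Scaled: -0.17 m is -0.425, -0.165 m is -0.4125.

Emit:
move_tool:
  deltas:
    - [0, 0, 0, 0, 0, -0.05, 0]
    - [0, 0, 0, 0, 0, -0.125, 0]
    - [0, 0, 0, 0, 0, -0.225, 0]
    - [0, 0, 0, 0, 0, -0.325, 0]
    - [0, 0, 0, 0, 0, -0.4125, 0]
    - [0, 0, 0, 0, 0, -0.425, 0]
    - [0, 0, 0, 0, 0, -0.425, 0]
    - [0, 0, 0, 0, 0, -0.425, 0]

```text
clock: 6.8
position: [0.4171, 0.1676, 0.2977]
ee_rot: [-0.093, 0.996, -0.001, -0.001]
ft_force: [0.3, -0.0, -2.6]
grip_width: 0.103
grasp_force: 68.6
```

```bash
cat > go.py <<'E'
import sys
from stand import *
# usage: x y z (mm, green lower edge in stand_back), prints delta from measured pose in tool axes
def deltas(w):
    o=manip.get_obs();Rt=R.from_quat(o['ee_rot']);M,t=T(P)
    G=np.column_stack([-M[:,1],-M[:,0],-M[:,2]])
    tcp=t+M@(np.array(w)/1000+[0,0,.1054])
    rel=M.T@(np.array(o['position'])-t)*1000-[0,0,105.4]
    print('now edge in back',rel,'tcp goal',tcp,'rotvec',(Rt.inv()*R.from_matrix(G)).as_rotvec(),'d',Rt.inv().apply(tcp-o['position']))
deltas([float(a) for a in sys.argv[1:4]])
E
python3 go.py -28.5 0 150
```

```text
now edge in back [-372.4264  -78.2696  -18.2731] tcp goal [ 0.3763 -0.2201  0.2714] rotvec [-0.5144 -0.1314  0.4822] d [ 0.1122 -0.3734  0.0269]
```

Scaled: -0.3734 m is -0.9335, -0.35 m is -0.875, -0.39 rad is -0.1241.

Emit:
move_tool:
  deltas:
    - [-0.0191, -0.0048, 0.0191, 0.035, -0.1125, 0, 0]
    - [-0.0382, -0.0095, 0.035, 0.07, -0.225, 0, 0]
    - [-0.0573, -0.0146, 0.0541, 0.105, -0.3375, 0, 0]
    - [-0.0796, -0.0204, 0.0748, 0.14, -0.45, 0, 0]
    - [-0.1019, -0.0261, 0.0955, 0.175, -0.5625, 0, 0]
    - [-0.1241, -0.0318, 0.1162, 0.21, -0.675, 0, 0]
    - [-0.1464, -0.0376, 0.1369, 0.245, -0.7875, 0, 0]
    - [-0.1637, -0.0418, 0.1535, 0.265, -0.875, 0.0125, 0]
    - [-0.1637, -0.0418, 0.1535, 0.2805, -0.9335, 0.025, 0]
    - [-0.1637, -0.0418, 0.1535, 0.2805, -0.9335, 0.0375, 0]
    - [-0.1637, -0.0418, 0.1535, 0.2805, -0.9335, 0.0375, 0]
    - [-0.1637, -0.0418, 0.1535, 0.2805, -0.9335, 0.0375, 0]
    - [-0.1637, -0.0418, 0.1535, 0.2805, -0.9335, 0.0375, 0]

```text
clock: 8.43
position: [0.377, -0.2195, 0.2847]
ee_rot: [0.147, 0.954, 0.257, 0.041]
ft_force: [0.7, -0.3, -2.4]
grip_width: 0.106
grasp_force: 69.2
```

```bash
python3 go.py -28.5 0 130;  python3 - <<'E'
from h import *
o=manip.get_obs();im=camrig.camera('wrist');cv2.imwrite('pics/a1.png',im);np.savez('a1.npz',position=o['position'],ee_rot=o['ee_rot'])
t=camrig.camera('top')[200:350,290:430];s=camrig.camera('side')[230:350,270:410]
E
```

```text
now edge in back [-35.1032  -0.0696 161.4553] tcp goal [ 0.3801 -0.21    0.2541] rotvec [0.0033 0.0021 0.0017] d [ 0.     -0.0067  0.0314]
```

View pics/a1.png

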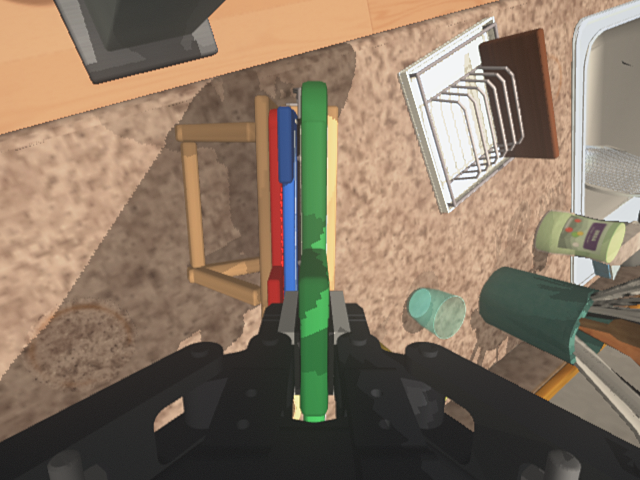

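The view runs along the board: blue tab at u≈279–294 (rows 108–182), green upper edge at u≈301–328. I'll check the relative x offset with the same camera.

```bash
python3 - <<'E'
from stand import *
c=cam('wrist',np.load('a1.npz'));M,t=T(P);im=cv2.imread('pics/a1.png')
def at(u,v,z):
    p,d=ray(c,u,v);p=M.T@(p-t);d=M.T@d;return (p+d*(z/1000-p[2])/d[2])*1000
mb=mask(im,'b');mg=mask(im,'g');mr=mask(im,'r')
for v in range(115,240,12):
    b=np.where(mb[v,260:305])[0]+260;g=np.where(mg[v,290:345])[0]+290;zb=135 if v<182 else 100
    if len(b)and len(g): print(v,b.min(),b.max(),g.min(),g.max(),'blue',at(b.min()-.5,v,zb),at(b.max()+.5,v,zb)[0],'green',at(g.min()-.5,v,261.5),at(g.max()+.5,v,261.5)[0])
E
```

```text
115 278 295 302 325 blue [-10.3234 -82.1869 135.    ] -22.509495408372985 green [-29.8644 -74.6746 261.5   ] -38.653186842805425
127 278 290 302 325 blue [-10.147  -74.4189 135.    ] -19.016937234166377 green [-29.8382 -70.4742 261.5   ] -38.69625155220546
139 279 291 306 325 blue [-10.6554 -66.529  135.    ] -19.59597063341233 green [-31.2994 -66.2103 261.5   ] -38.74000027850042
151 279 291 306 325 blue [-10.4789 -58.5113 135.    ] -19.490949554395844 green [-31.2843 -61.8748 261.5   ] -38.784449448991325
163 279 293 306 325 blue [-10.2995 -50.3643 135.    ] -20.782100261017632 green [-31.2689 -57.4693 261.5   ] -38.82961602124665
175 279 293 307 325 blue [-10.1172 -42.0848 135.    ] -20.68501542259099 green [-31.6344 -52.9928 261.5   ] -38.87551750467253
187 283 294 307 312 blue [-10.108  -29.5924 100.    ] -19.7153994423045 green [-31.6216 -48.4422 261.5   ] -33.926741150412475
199 283 294 307 312 blue [ -9.9221 -19.9504 100.    ] -19.608960197599494 green [-31.6087 -43.8163 261.5   ] -33.93285361422211
211 283 293 307 315 blue [ -9.7332 -10.1476 100.    ] -18.68668922540547 green [-31.5955 -39.1133 261.5   ] -35.11096279977589
235 284 294 320 325 blue [-10.1734   9.9555 100.    ] -19.278814129506753 green [-36.7327 -29.4739 261.5   ] -39.11670299552894
```

Blue sits exactly at −10..−20 mm, and green agrees with the kinematics within 1 mm. Sliding down to just above the mouth.

Scaled: 0.072 m is 0.18, -0.0067 m is -0.0168, 0.003 rad is 0.001.

Emit:
move_tool:
  deltas:
    - [0.001, 0.0006, 0.0006, 0, -0.0168, 0, 0]
    - [0.001, 0.0006, 0.0006, 0, -0.0168, 0.05, 0]
    - [0.001, 0.0006, 0.0006, 0, -0.0168, 0.1, 0]
    - [0.001, 0.0006, 0.0006, 0, -0.0168, 0.15, 0]
    - [0.001, 0.0006, 0.0006, 0, -0.0168, 0.18, 0]
    - [0.001, 0.0006, 0.0006, 0, -0.0168, 0.18, 0]
    - [0.001, 0.0006, 0.0006, 0, -0.0168, 0.18, 0]

```text
clock: 9.45
position: [0.3864, -0.1914, 0.2191]
ee_rot: [0.148, 0.955, 0.255, 0.039]
ft_force: [0.0, 0.3, -3.1]
grip_width: 0.103
grasp_force: 69.1
```

```bash
python3 go.py -28.5 0 0
```

```text
now edge in back [-27.9785   0.379   89.8171] tcp goal [ 0.3997 -0.1481  0.1415] rotvec [-0.0012  0.0001 -0.0012] d [0.0004 0.0006 0.0898]
```

Scaled: 0.05 m is 0.125, 0.045 m is 0.1125.

Emit:
move_tool:
  deltas:
    - [0, 0, 0, 0, 0.0015, 0.025, 0]
    - [0, 0, 0, 0, 0.0015, 0.05, 0]
    - [0, 0, 0, 0, 0.0015, 0.075, 0]
    - [0, 0, 0, 0, 0.0015, 0.1, 0]
    - [0, 0, 0, 0, 0.0015, 0.1125, 0]
    - [0, 0, 0, 0, 0.0015, 0.125, 0]
    - [0, 0, 0, 0, 0.0015, 0.125, 0]

```text
clock: 10.32
position: [0.3935, -0.1664, 0.1746]
ee_rot: [0.148, 0.955, 0.255, 0.038]
ft_force: [-1.6, -3.0, -7.2]
grip_width: 0.103
grasp_force: 68.7
```

```bash
python3 go.py -27 0 0
```

```text
now edge in back [-28.272   -0.3594  38.3585] tcp goal [ 0.3993 -0.1493  0.1408] rotvec [-0.002  -0.0018 -0.0017] d [-0.0004 -0.0012  0.0384]
```

The edge is now past the bar and the force matches the wire's push. Continuing.

Scaled: 0.036 m is 0.09, 0.033 m is 0.0825.

Emit:
move_tool:
  deltas:
    - [0, 0, 0, 0, -0.0013, 0.025, 0]
    - [0, 0, 0, 0, -0.002, 0.05, 0]
    - [0, 0, 0, 0, -0.0025, 0.07, 0]
    - [0, 0, 0, 0, -0.0038, 0.0825, 0]
    - [0, 0, 0, 0, -0.005, 0.09, 0]
    - [0, 0, 0, 0, -0.005, 0.09, 0]
    - [0, 0, 0, 0, -0.005, 0.09, 0]

```text
clock: 11.2
position: [0.3986, -0.1511, 0.1433]
ee_rot: [0.148, 0.955, 0.255, 0.039]
ft_force: [-1.1, -2.2, -6.3]
grip_width: 0.102
grasp_force: 68.7
```

```bash
python3 go.py -25 0 0
```

```text
now edge in back [-26.6301  -0.1454   3.1568] tcp goal [ 0.3988 -0.1509  0.1398] rotvec [-0.0009 -0.0011 -0.0013] d [-0.0002 -0.0016  0.0032]
```

Scaled: 0.003 m is 0.0075, 0.002 m is 0.005.

Emit:
move_tool:
  deltas:
    - [0, 0, 0, 0, -0.0013, 0.0025, 0]
    - [0, 0, 0, 0, -0.0025, 0.005, 0]
    - [0, 0, 0, 0, -0.0025, 0.0075, 0]
    - [0, 0, 0, 0, -0.0025, 0.0075, 0]

```text
clock: 11.7
position: [0.3993, -0.1507, 0.1404]
ee_rot: [0.148, 0.955, 0.255, 0.039]
ft_force: [0.2, -3.5, -4.3]
grip_width: 0.103
grasp_force: 69.4
```

```bash
python3 go.py -25 0 0
```

```text
now edge in back [-25.6525   0.3783   0.2845] tcp goal [ 0.3988 -0.1509  0.1398] rotvec [-0.0011  0.0001 -0.0011] d [ 0.0004 -0.0007  0.0003]
```

Emit:
move_tool:
  deltas:
    - [0, 0, 0, 0, -0.0013, 0.0025, 0]
    - [0, 0, 0, 0, -0.0013, 0.005, 0]
    - [0, 0, 0, 0, -0.0013, 0.005, 0]
    - [0, 0, 0, 0, -0.0013, 0.005, 0]

```text
clock: 12.2
position: [0.3992, -0.1512, 0.1399]
ee_rot: [0.149, 0.954, 0.256, 0.04]
ft_force: [-10.1, -8.1, 18.3]
grip_width: 0.111
grasp_force: 72.8
```

```bash
python3 go.py -25 0 0
```

```text
now edge in back [-24.9725   0.4456   0.1776] tcp goal [ 0.3988 -0.1509  0.1398] rotvec [ 0.0003  0.0011 -0.0017] d [0.0004 0.     0.0002]
```

Seated on the ledge (about 20 N reaction). Relaxing the push, then opening.

Scaled: -0.0015 m is -0.0038, -0.001 m is -0.0025.

Emit:
move_tool:
  deltas:
    - [0, 0, 0, 0, 0, -0.0025, 0]
    - [0, 0, 0, 0, 0.0008, -0.0038, 0]
    - [0, 0, 0, 0, 0.0008, -0.0038, 0.1]
    - [0, 0, 0, 0, 0.0008, -0.0038, 0.3]
    - [0, 0, 0, 0, 0.0008, -0.0038, 0.5]
    - [0, 0, 0, 0, 0.0008, -0.0038, 0.6]
    - [0, 0, 0, 0, 0.0008, -0.0038, 0.6]
    - [0, 0, 0, 0, 0.0008, -0.0038, 0.6]

```text
clock: 13.2
position: [0.3991, -0.1503, 0.1398]
ee_rot: [0.148, 0.955, 0.256, 0.039]
ft_force: [-0.0, -0.9, -0.2]
grip_width: 0.601
grasp_force: 0.0
```

```bash
python3 - <<'E'
from h import *
o=manip.get_obs();cv2.imwrite('pics/r1.png',camrig.camera('wrist'))
E
```

Emit:
move_tool:
  deltas:
    - [0, 0, 0, 0, 0, -0.025, 0.6]
    - [0, 0, 0, 0, 0, -0.075, 0.6]
    - [0, 0, 0, 0, 0, -0.15, 0.6]
    - [0, 0, 0, 0, 0, -0.25, 0.6]
    - [0, 0, 0, 0, 0, -0.35, 0.6]
    - [0, 0, 0, 0, 0, -0.35, 0.6]
    - [0, 0, 0, 0, 0, -0.35, 0.6]
    - [0, 0, 0, 0, 0, -0.35, 0.6]
    - [0, 0, 0, 0, 0, -0.35, 0.6]

```text
clock: 14.38
position: [0.3779, -0.2165, 0.2606]
ee_rot: [0.148, 0.955, 0.256, 0.038]
ft_force: [0.3, -0.8, -0.1]
grip_width: 0.597
grasp_force: 0.0
```

```bash
python3 - <<'E'
from h import *
o=manip.get_obs();im=camrig.camera('wrist');cv2.imwrite('pics/r2.png',im);np.savez('r2.npz',position=o['position'],ee_rot=o['ee_rot'])
E
```

```text
(no output)
```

View pics/r2.png

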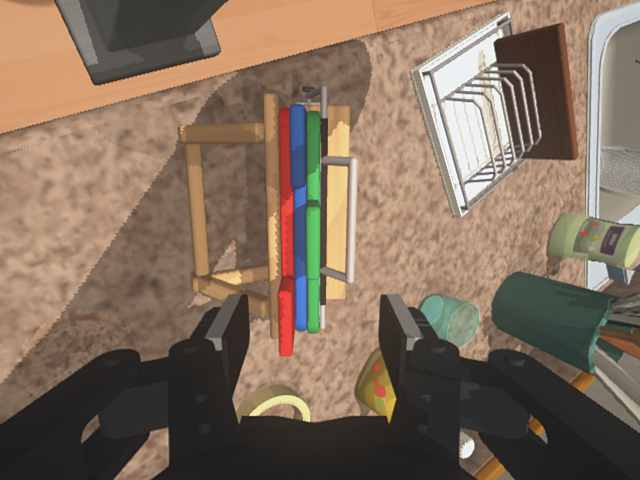

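The green board stands flat against the blue one (u≈307–320, rows 112–332), with the wire's bar in front of it. A quick numeric check before handing in.

```bash
python3 - <<'E'
from stand import *
c=cam('wrist',np.load('r2.npz'));M,t=T(P);mg=mask(cv2.imread('pics/r2.png'),'g')
def at(u,v,z):
    p,d=ray(c,u,v);p=M.T@(p-t);d=M.T@d;return (p+d*(z/1000-p[2])/d[2])*1000
for v,z in((130,100),(190,100),(230,135),(260,135),(310,100)):
    g=np.where(mg[v,295:335])[0]+295;print(v,at(g.min()-.5,v,z),at(g.max()+.5,v,z)[0])
print('ends',at(313,112,100),at(313,332,100),'tab',at(313,207,135),at(313,279,135))
a,b=at(307,230,135),manip.get_obs()['clock'];print(b)
E
```

```text
130 [-20.7702 -73.4501 100.    ] -28.64737915034023
190 [-20.5564 -30.625  100.    ] -28.75248070280616
230 [-20.3131  -8.0097 135.    ] -29.059223007438863
260 [-20.1934  13.1044 135.    ] -29.12533313920189
310 [-20.0724  66.3427 100.    ] -28.9904592427121
ends [-24.7243 -85.6521 100.    ] [-24.5065  86.0073 100.    ] tab [-24.706  -23.6082 135.    ] [-24.6418  26.9506 135.    ]
14.425
```

Green is at x ≈ −25, y ≈ 0–1, and parallel to the backrest.

```bash
python3 -c "
from workcell import manip, camrig
print(manip.hand_in())"
```

```text
the job is handed in; nothing more can be done
None
```

I put the green board in the stand, seated on the ledge, flat against the blue board and in line with it, behind the wire, and handed the job in at about 14.4 s; no verdict was returned.

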